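Wedge the unsteady centrifuge

ROBOT

A 6-joint arm with a two-finger parallel gripper is mounted at the origin on the work surface. World frame = base frame: x ahead of the robot, y to its left, z up, the work surface at z = 0. Lengths are in m, angles in rad, forces in N, time in s.
With the tool pointing down it reaches from about 0.35 to 0.85 m from the base axis. Payload 8.1 kg.
Tool frame: the origin (TCP) lies at the very end of the fingers, on their centre line; the grasp point (between the pads) lies 19 mm behind it (arm.grip_point_offset is the z of the grasp point in the tool frame, in m); z points along the fingers, x is the direction in which the jaws open and shut, and the axes are right-handed (so a half turn about z gives the same grasp; the last joint's range is limited). The gripper opens to 93 mm and grips with 3 to 60 N. Pads are 15 mm wide; open, the fingers measure 128 mm over their backs; the gripper's body (75 mm by 188 mm) begins 65 mm behind the grasp point.
Start: joints at [-1.376, 0.13, 1.488, -0, 1.523, -0.085], TCP at [0.166, -0.577, 0.219] pointing down, gripper open.
Joint ranges: [-2.96, 2.96], [-0.89, 2.26], [0.02, 2.5], [-1.34, 4.48], [0, 2.73], [-2.66, 2.66]. Speed limits (rad/s): [2.39, 2.39, 2.79, 3.14, 3.14, 3.14].

INTERFACE

Orientations are given as [roll, pitch, yaw] about the fixed x, y, z axes, in that order (R = Rz(yaw) Ry(pitch) Rx(roll)).
In Python, from cell import arm, snapshot, calibration, close_job, search_frame, regions_of gives the robot as it stands. The module is installed in compiled form; this text tells all that it offers.
- The arm moves only by the tool step_arm, never from a script. Its argument "deltas" is a list of rows, each an object of numbers: "hand": the opening in per cent of the stroke, from 0 (shut) to 100 (fully open); "dx", "dy", "dz": the shift along the tool's x, y, z in mm; "rx", "ry", "rz": the turn, a rotation vector about the tool's x, y, z in degrees. A call has 1 to 5 rows; each row shifts and turns the commanded pose from where the row before left it, along the tool's axes as they then stand; what a row does not reach is not made up. A row lasts 1/12 s, in which the tool goes at most 41.7 mm and 7.16 degrees, less where a joint would pass 70% of its speed; a pose out of reach is approached as far as the arm can. A call with a gripper value outside its range is refused whole. The fingers move at their own pace and stop on an object; "force" is the grip in N (left out, the last holds). Time passes only in rows, so rows that do not move let the fingers close. It gives the time, the measured TCP pose, the force and the opening at its end, in the units of the state.
- arm.get_state(): the state, without advancing time (a new reading comes with each control period).
- snapshot(name): name is "scene" or "side" or "wrist"; returns (picture, depth): 480x640x3 uint8, red, green, blue; 480x640 float32, m along the optical axis (not along the pixel's ray), 0 where there is no reading.
- calibration(name): a dict with "intrinsics" (3x3 intrinsics, pixels), "extrinsics" (4x4, takes a point from world to camera coordinates); the wrist camera has in their place "tool_from_camera" (4x4, takes a point from camera to tool coordinates, whose origin is the TCP and whose axes are the tool frame's). Camera axes: x right, y down, z forward; pixel columns grow to the right and rows downward; lengths in m; the calibration is good to about 2 mm. A picture is of the moment at which its call begins: read the wrist's pose just before it. calibration takes no time and is no camera call.
- close_job(): hands the job in, once; it reports no verdict.
Trained networks look in the newest picture that a camera, given by its name, has taken for a name from the list of things; names that differ only in an ending like _2 or _b are one class to them, and where a whole thing is asked for, a point or a joint stands for the part that bears it (a point fixed in the world has none). Each returns a list of dicts, best first, with "score" (0 to 1); they miss things now and then, are a little off and sometimes report something else, mostly with a low value. They report only what shows in the picture. A call takes as long as a camera call. They do not tell look-alikes from the thing itself.
- search_frame(camera, label): "centre" ([column, row] as shares, 0 to 1, of the picture: columns of its width, rows of its height, amid what is visible of it).
- regions_of(camera, label): "pixels" (480x640 bool, what is visible of it) and "centre" ([column, row] as shares, 0 to 1, of the picture: columns of its width, rows of its height, amid what is visible of it).
The state is a dict: "time": time; "joint_positions": joint angles; "joint_vel": joint speeds; "joint_torque": joint torques, N m; "tool_pos": TCP position; "tool_rot": TCP orientation; "wrist_force": force on the tool from outside, world axes, zero at the start; "moment": the same for the moment, N m; "opening": opening from 0.0 (shut) to 1.0 (fully open).
Only numpy, scipy, OpenCV 4.12 (cv2) and the standard library are available. Lean on these libraries where they do the work, as an engineer would, in place of code of your own. Each camera call takes 0.05 s, during which the arm holds its last target.

TASK

The bench centrifuge on the treatment trolley does not sit down on its right-hand side as seen from the robot, where there is a gap under the lower edge. Pick up the dark grey rubber wedge and push it, thin end first and lying flat, straight in under the middle of that edge until it jams tight and stays tight when you let go, pushing firmly by feel but not ramming it (never more than 20 N between wedge and machine). Leave the other things on the trolley where they stand.

Things in the scene. Friction and masses are not known exactly. Their poses are not given: they have to be found in the camera images.
- wedge: dark grey rubber wedge with ribbed heel, 150 long x 34 wide, 0.1 to 0.2 kg. Origin: centre of its underside; x points along it to the thin end, z up. From the thin end (x=+75) to x=-45 the top slopes from 3 to 21 high; from there to x=-75 is a block heel 34 high and 34 wide, gripped across its width. Friction about 0.6 against all things (varies), so once jammed it holds by itself
- thin_end (a point): middle of the wedge's thin end, on its underside
- heel (a point): centre of the top of the wedge's heel (34 above its underside)
- centrifuge: heavy white bench centrifuge, immovable. Origin: centre of its footprint on the trolley top; x away from the robot at yaw 0, y to its left, z up. Sharp-edged base plinth 300 (x) x 280 (y), its top 53 to 62 high; upper housing about 180 high, set back 45 from the plinth's right (-y) side. The gap under the plinth is 8 to 17, differs each time and is not measured
- raised_edge (a point): point on the trolley top below the middle of the lower edge of the plinth's right side, at (0, -140, 0) of the centrifuge. The gap is free over the middle 200 of this edge. The wedge goes in here along the centrifuge's +y; once its slope touches the edge the resistance grows with each mm; a push of 12 to 18 N jams it well
- amber_bottle: bystander, to be left alone: brown glass medicine jar with a black cap, 48 dia x 85 high. Origin: centre of its underside
- pump_bottle: bystander, to be left alone: white pump dispenser bottle, 72 dia x 188 high. Origin: centre of its underside
- blue_cup: bystander, to be left alone: blue plastic cup, 68 dia x 65 high. Origin: centre of its underside
- tape_roll: bystander, to be left alone: flat-lying roll of paper tape, 70 dia x 25 high. Origin: centre of its underside
- steel_bowl: bystander, to be left alone: steel bowl, 110 dia x 45 high. Origin: centre of its underside
- rubber_buffer: bystander, to be left alone: round black rubber buffer (a plain cylinder, not the wedge), 40 dia x 30 high. Origin: centre of its underside
- pill_box: bystander, to be left alone: cardboard pill box, 90 x 50 x 22 high. Origin: centre of its underside
Mind the look-alikes: they are no part of the job. Of the things that look like the wedge, the larger one is meant.

How it is judged:
By the outcome, as a careful person would: the job done as asked, in the order asked, and still so for the second after the job is handed in, with the robot touching nothing.
It also fails if it takes over 43 s, if anything falls off the work surface, if the arm or the gripper's body presses on something with over 40 N, if the wrist force passes 120 N, or if a joint passes its speed limit or range.

## Working session

There is one attempt and no reset: what is moved stays moved. The work goes in short steps, Python scripts to look and compute and a tool call to move; the robot and the scene stay as the last step left them, time stands still between calls to the robot, and variables do not carry over. Pictures are saved under pics/ and viewed, and the job is handed in when it is done.

Besides the shell and the picture viewer there is one more tool, called after "Request:" by a JSON object that holds its "fn" and its "kwargs". step_arm: Moves the arm, as the interface text tells. Its arguments: {"type":"object","properties":{"deltas":{"type":"array","items":{"type":"object","properties":{"hand":{"type":"number"},"dx":{"type":"number"},"dy":{"type":"number"},"dz":{"type":"number"},"rx":{"type":"number"},"ry":{"type":"number"},"rz":{"type":"number"}}}},"force":{"type":"number"}},"required":["deltas"]}

```bash
mkdir -p pics
cat > h.py <<'E'
import numpy as np, cv2
from cell import arm, snapshot, calibration, close_job, search_frame, regions_of
from scipy.spatial.transform import Rotation as R
def pts(cam,depth,st=None):
    c=calibration(cam); v,u=np.mgrid[0:480,0:640]
    K=np.array(c["intrinsics"]); z=depth
    P=np.stack([(u-K[0,2])/K[0,0]*z,(v-K[1,2])/K[1,1]*z,z],-1)
    if cam=="wrist":
        T=np.array(c["tool_from_camera"]); P=P@T[:3,:3].T+T[:3,3]
        r=R.from_euler("xyz",st["tool_rot"]).as_matrix()
        return P@r.T+np.array(st["tool_pos"])
    E=np.linalg.inv(np.array(c["extrinsics"])); return P@E[:3,:3].T+E[:3,3]
def save(n,p): cv2.imwrite("pics/"+n,cv2.cvtColor(p,cv2.COLOR_RGB2BGR))
E
python3 - <<'E'
from h import *
print(arm.get_state())
for c in ["scene","side","wrist"]:
    p,d=snapshot(c); save(c+"0.png",p); np.savez(c+"0.npz",p=p,d=d)
for c in ["scene","side"]:
    P=pts(c,np.load(c+"0.npz")["d"])
    for r in regions_of(c,"wedge"):
        m=r["pixels"]; q=P[m]; print(c,r["score"],np.array(r["centre"])*[640,480],m.sum(),np.median(q,0),q.min(0),q.max(0))
E
```

```text
{'time': 0.0, 'joint_positions': array([-1.37641382e+00,  1.31134948e-01,  1.48929153e+00, -1.26464237e-05,
        1.52298100e+00, -8.53960118e-02]), 'joint_vel': array([ 0.00104277, -0.00033077,  0.00137116, -0.0020253 , -0.00173198,
        0.00172556]), 'joint_torque': array([ 6.54822215e-04, -5.59832418e+01, -4.91758776e+01,  7.66410213e-02,
        3.50363553e-02, -1.42203762e-04]), 'tool_pos': array([ 0.16559456, -0.57610425,  0.21759637]), 'tool_rot': array([-3.14145045e+00,  1.80928508e-03, -1.29101706e+00]), 'wrist_force': array([0.04586138, 0.32953471, 0.10420818]), 'moment': array([ 0.01178707, -0.04031425,  0.02322645]), 'opening': 0.9994197464322794}
scene 0.78 [136.896 229.68 ] 512 [ 0.43031366 -0.44082439  0.01021105] [ 0.36793215 -0.47724556 -0.0038533 ] [ 1.12496777 -0.16960443  1.05534845]
scene 0.66 [241.024 253.296] 1029 [ 0.53939681 -0.21034043  0.01449544] [ 0.47679691 -0.27179452 -0.00412596] [ 1.12496777 -0.13445335  1.05534845]
side 0.64 [350.592 224.016] 865 [ 0.53204959 -0.2011729   0.0132331 ] [ 0.30801015 -0.30431275 -0.0037906 ] [0.58373379 0.53097187 0.7564027 ]
side 0.62 [418.688 178.416] 359 [ 0.42629662 -0.43533853  0.00932444] [ 0.30801015 -0.48288468 -0.00367044] [0.47373199 0.53097187 0.7564027 ]
side 0.27 [185.28  393.504] 33524 [0.56549069 0.3673079  0.16171964] [ 0.30801015  0.13650449 -0.00188651] [0.84592483 0.53097187 0.7564027 ]
```

View pics/scene0.png

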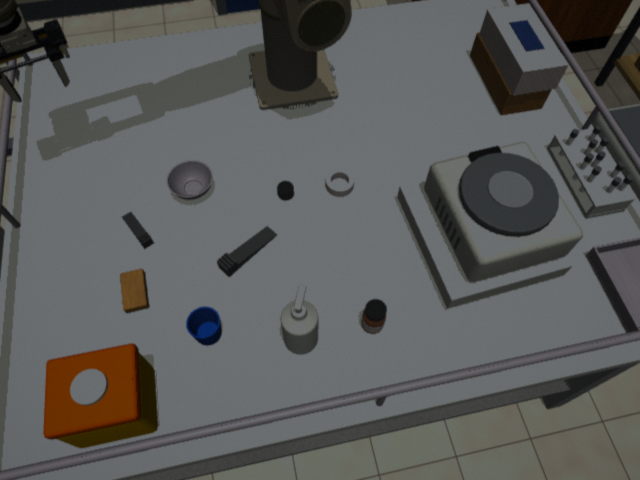

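View pics/side0.png

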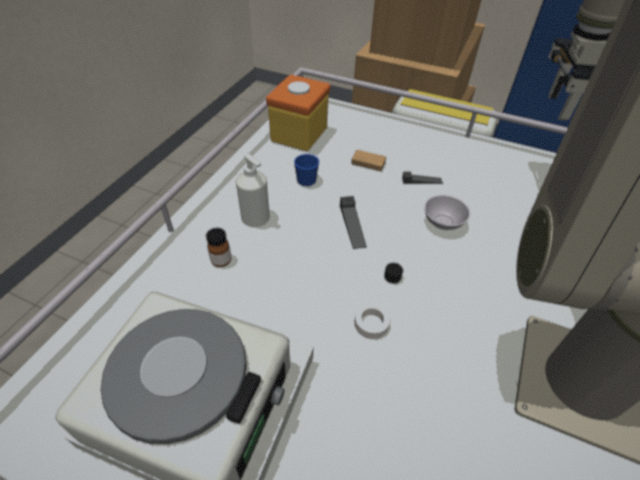

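Run:
```python
from h import *
a=np.load("scene0.npz")["p"][190:300,90:310]; b=np.load("side0.npz")["p"][140:260,270:470]
save("crop0.png",np.vstack([cv2.resize(a,(780,300)),cv2.resize(b,(780,300))]))
```

```text
(no output)
```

View pics/crop0.png

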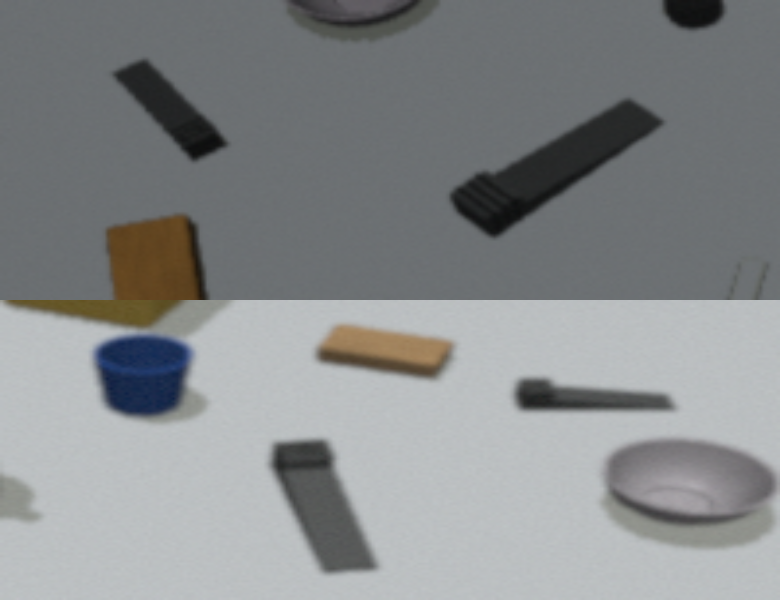

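The wedge candidates in the scene picture are at (137,230), which is small, and at (241,253), which is larger and has the ribbed heel. The larger one fits the 150 mm length, and the crop confirms it. Next I measure the wedge and the plinth.

Run:
```python
from h import *
for c in ["scene","side"]:
    z=np.load(c+"0.npz"); P=pts(c,z["d"]); p=z["p"].astype(int)
    # table check
    ok=z["d"]>0
    dark=(p.max(2)<90)&ok
    box=(P[...,0]>.44)&(P[...,0]<.64)&(P[...,1]>-.32)&(P[...,1]<-.1)&(P[...,2]<.06)&ok
    t=box&~dark; print(c,"table z",np.median(P[t][:,2]))
    m=box&dark&(p.max(2)<75)
    n,l,s,_=cv2.connectedComponentsWithStats(m.astype(np.uint8))
    k=1+np.argmax(s[1:,4]); m=l==k; print(s[1:])
    q=P[m]; r=cv2.minAreaRect((q[:,:2]*1000).astype(np.float32)); print("wedge rect",r, cv2.boxPoints(r).round(), "z",np.percentile(q[:,2],[5,50,95,99]))
    h=q[q[:,2]>.028]; print("heel top",len(h),h.mean(0), h.min(0),h.max(0))
    lo=q[(q[:,2]<.02)]; print("PCA")
    w=q[:,:2]-q[:,:2].mean(0); ev,V=np.linalg.eigh(w.T@w); print(np.degrees(np.arctan2(V[1,1],V[0,1])))
    # plinth top
    m=ok&(P[...,2]>.045)&(P[...,2]<.072)&(P[...,0]>.3)&(P[...,0]<.8)&(P[...,1]>.08)&(P[...,1]<.6)
    n,l,s,_=cv2.connectedComponentsWithStats(m.astype(np.uint8)); k=1+np.argmax(s[1:,4]); m=l==k
    q=P[m]; print("plinth",len(q),np.percentile(q[:,2],[10,50,90])); r=cv2.minAreaRect((q[:,:2]*1000).astype(np.float32)); print(r,cv2.boxPoints(r).round())
    np.save(c+"_pl.npy",q)
    im=z["p"].copy(); im[m]=[255,0,0]; save(c+"_pl.png",im)
    for o in ["amber_bottle","pump_bottle","tape_roll","rubber_buffer","steel_bowl","blue_cup"]:
        if c=="side":continue
        snap=None
        rr=regions_of(c,o)
        if rr: print(o,rr[0]["score"],np.array(rr[0]["centre"])*[640,480],np.median(P[rr[0]["pixels"]],0).round(3))
```

```text
scene table z 0.00032437233771420715
[[ 217  227   60   50 1067]]
wedge rect ((531.9835815429688, -202.10174560546875), (47.9454345703125, 150.57211303710938), 29.99032974243164) [[ 474. -149.]
 [ 549. -279.]
 [ 590. -255.]
 [ 515. -125.]] z [0.00139745 0.01376459 0.0352807  0.03706992]
heel top 211 [ 0.56577852 -0.25047092  0.03400222] [ 0.54561653 -0.27148337  0.02838187] [ 0.58726907 -0.22941228  0.0396237 ]
PCA
125.84456981246369
plinth 4525 [0.05534318 0.05922984 0.06191869]
((604.0843505859375, 318.129638671875), (302.85589599609375, 282.53814697265625), 4.416515827178955) [[442. 447.]
 [464. 166.]
 [766. 189.]
 [744. 471.]]
amber_bottle 0.86 [373.504 312.816] [0.769 0.024 0.08 ]
pump_bottle 0.85 [302.528 323.904] [ 0.775 -0.126  0.125]
tape_roll 0.59 [337.6   178.992] [0.399 0.042 0.023]
rubber_buffer 0.64 [281.024 189.792] [ 0.399 -0.091  0.029]
steel_bowl 0.84 [189.824 178.512] [ 0.314 -0.311  0.023]
blue_cup 0.61 [207.168 322.992] [ 0.696 -0.313  0.036]
side table z 0.000576200555226114
[[341 198  14  17 136]
 [344 216   2   5   5]]
wedge rect ((558.7338256835938, -239.96063232421875), (30.94573211669922, 39.424278259277344), 34.40203857421875) [[ 535. -232.]
 [ 557. -265.]
 [ 583. -247.]
 [ 560. -215.]] z [0.01889813 0.03315264 0.03685134 0.03733982]
heel top 99 [ 0.5619678  -0.24324592  0.03376923] [ 0.54359416 -0.26496711  0.02802034] [ 0.57821968 -0.22890076  0.03811575]
PCA
47.83149002010867
plinth 2373 [0.05755735 0.05997659 0.06163225]
((467.5843200683594, 285.14935302734375), (48.283477783203125, 237.42555236816406), 10.671076774597168) [[422. 397.]
 [466. 164.]
 [513. 173.]
 [469. 406.]]
```

View pics/scene_pl.png

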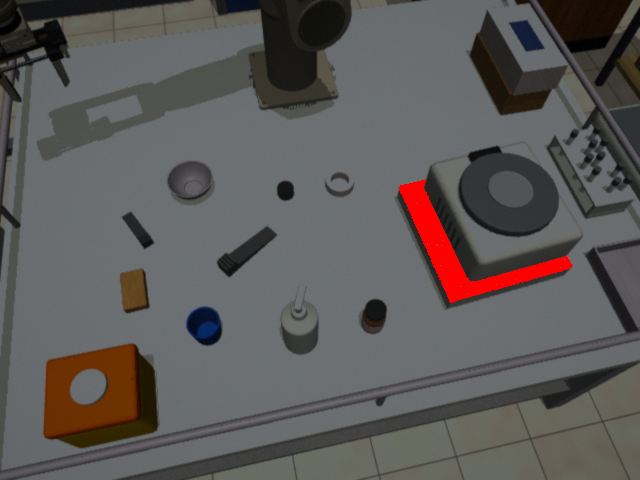

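The large wedge has its heel at about (565,-248) mm and its axis at about 120°. The plinth has a yaw of about 4.4°, with its edge middle at about (615,178). I'll move over the wedge and refine this with the wrist camera.

```bash
cat > plan.py <<'E'
import sys,json
from h import *
# args: x y z(mm) yaw(deg) maxstep(mm) ; prints rows from current state
def plan(x,y,z,yaw,step=40,rot=7.0):
    s=arm.get_state(); p=np.array(s["tool_pos"])*1000; r0=R.from_euler("xyz",s["tool_rot"])
    rt=R.from_euler("xyz",[np.pi,0,np.radians(yaw)]); d=np.array([x,y,z])-p
    rv=(r0.inv()*rt).as_rotvec(degrees=True)
    n=int(max(np.ceil(np.linalg.norm(d)/step),np.ceil(np.linalg.norm(rv)/rot),1))
    print("n",n,"pos",p.round(1),"rot",np.degrees(s["tool_rot"]).round(2),"F",s["wrist_force"].round(1),"t",s["time"],"op",s["opening"])
    for i in range(n):
        r=r0*R.from_rotvec(rv*i/n,degrees=True)
        t=r.inv().apply(d/n)
        print(json.dumps(dict(dx=round(t[0],1),dy=round(t[1],1),dz=round(t[2],1),rx=round(rv[0]/n,2),ry=round(rv[1]/n,2),rz=round(rv[2]/n,2))))
if __name__=="__main__": plan(*map(float,sys.argv[1:]))
E
python3 - <<'E'
from h import *
print(np.array(calibration("wrist")["tool_from_camera"]).round(3)); print(calibration("wrist")["intrinsics"])
E
python3 plan.py 545 -215 250 30
```

```text
[[ 1.    -0.    -0.002 -0.001]
 [ 0.001  0.968  0.252 -0.069]
 [ 0.002 -0.252  0.968 -0.165]
 [ 0.     0.     0.     1.   ]]
[[345.47982041   0.         324.59531842]
 [  0.         345.47982041 247.28236396]
 [  0.           0.           1.        ]]
n 15 pos [ 165.7 -576.7  218.7] rot [180.    -0.   -73.97] F [-0.5 -0.2  0. ] t 0.55 op 1.0002015100837007
{"dx": -16.2, "dy": -31.0, "dz": -2.1, "rx": 0.0, "ry": -0.0, "rz": -6.93}
{"dx": -12.3, "dy": -32.7, "dz": -2.1, "rx": 0.0, "ry": -0.0, "rz": -6.93}
{"dx": -8.3, "dy": -33.9, "dz": -2.1, "rx": 0.0, "ry": -0.0, "rz": -6.93}
{"dx": -4.1, "dy": -34.7, "dz": -2.1, "rx": 0.0, "ry": -0.0, "rz": -6.93}
{"dx": 0.1, "dy": -34.9, "dz": -2.1, "rx": 0.0, "ry": -0.0, "rz": -6.93}
{"dx": 4.3, "dy": -34.7, "dz": -2.1, "rx": 0.0, "ry": -0.0, "rz": -6.93}
{"dx": 8.4, "dy": -33.9, "dz": -2.1, "rx": 0.0, "ry": -0.0, "rz": -6.93}
{"dx": 12.5, "dy": -32.6, "dz": -2.1, "rx": 0.0, "ry": -0.0, "rz": -6.93}
{"dx": 16.3, "dy": -30.9, "dz": -2.1, "rx": 0.0, "ry": -0.0, "rz": -6.93}
{"dx": 19.9, "dy": -28.7, "dz": -2.1, "rx": 0.0, "ry": -0.0, "rz": -6.93}
{"dx": 23.2, "dy": -26.1, "dz": -2.1, "rx": 0.0, "ry": -0.0, "rz": -6.93}
{"dx": 26.2, "dy": -23.1, "dz": -2.1, "rx": 0.0, "ry": -0.0, "rz": -6.93}
{"dx": 28.8, "dy": -19.8, "dz": -2.1, "rx": 0.0, "ry": -0.0, "rz": -6.93}
{"dx": 31.0, "dy": -16.1, "dz": -2.1, "rx": 0.0, "ry": -0.0, "rz": -6.93}
{"dx": 32.7, "dy": -12.3, "dz": -2.1, "rx": 0.0, "ry": -0.0, "rz": -6.93}
```

Request:
{"fn": "step_arm", "kwargs": {"deltas": [{"dx":-16,"dy":-31,"dz":-2,"rz":-7},{"dx":-12,"dy":-33,"dz":-2,"rz":-7},{"dx":-8,"dy":-34,"dz":-2,"rz":-7},{"dx":-4,"dy":-35,"dz":-2,"rz":-7},{"dx":0,"dy":-35,"dz":-2,"rz":-7}]}}

```text
$.deltas[0]: bad value
```

Request:
{"fn": "step_arm", "kwargs": {"deltas": [{"dx":4,"dy":-35,"dz":-2,"rz":-7},{"dx":8,"dy":-34,"dz":-2,"rz":-7},{"dx":12,"dy":-33,"dz":-2,"rz":-7},{"dx":16,"dy":-31,"dz":-2,"rz":-7},{"dx":20,"dy":-29,"dz":-2,"rz":-7}]}}

```text
$.deltas[0]: bad value
```

Request:
{"fn": "step_arm", "kwargs": {"deltas": [{"dx":23,"dy":-26,"dz":-2,"rz":-7},{"dx":26,"dy":-23,"dz":-2,"rz":-7},{"dx":29,"dy":-20,"dz":-2,"rz":-7},{"dx":31,"dy":-16,"dz":-2,"rz":-7},{"dx":33,"dy":-12,"dz":-2,"rz":-6}]}}

```text
$.deltas[0]: bad value
```

Request:
{"fn": "step_arm", "kwargs": {"deltas": [{"dx":0},{"dx":0},{"dx":0}]}}

```text
$.deltas[0]: bad value
```

Run:
```python
from h import *
s=arm.get_state(); print(s["tool_pos"],np.degrees(s["tool_rot"]),s["wrist_force"])
p,d=snapshot("wrist"); save("w1.png",p); np.savez("w1.npz",p=p,d=d,tp=s["tool_pos"],tr=s["tool_rot"])
P=pts("wrist",d,s)
for r in regions_of("wrist","wedge"):
    m=r["pixels"]; q=P[m]; print(r["score"],np.array(r["centre"])*[640,480],m.sum(),np.median(q,0))
    rc=cv2.minAreaRect((q[:,:2]*1000).astype(np.float32)); print(rc,cv2.boxPoints(rc).round(1))
    h=q[(q[:,2]>.03)&(q[:,2]<.04)]; rc=cv2.minAreaRect((h[:,:2]*1000).astype(np.float32)); print("heel",len(h),h.mean(0),rc)
b=(d>0)&(np.abs(P[...,2])<.02)&(p.min(2)>110); print("table",np.median(P[b][:,2]))
```

```text
[ 0.16572495 -0.57667424  0.21865027] [ 1.79999733e+02 -1.24626010e-03 -7.39708518e+01] [-0.46208675 -0.17927184  0.01735257]
table -0.0009739980927998965
```

View pics/w1.png

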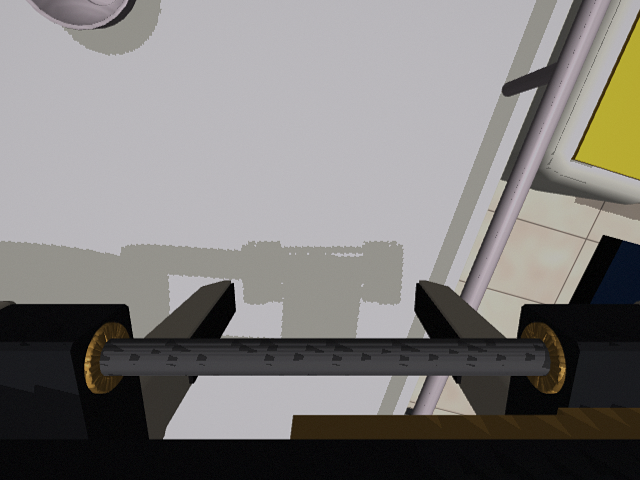

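The rows were refused, so probably every key is required. The wrist camera mostly sees the tool's -y side, so I'll aim slightly behind the heel instead.

Request:
{"fn": "step_arm", "kwargs": {"deltas": [{"dx":0,"dy":0,"dz":0,"rx":0,"ry":0,"rz":-7,"hand":100}]}}

```text
time: 0.73
tool_pos: [0.1657, -0.5767, 0.2187]
tool_rot: [-3.142, -0.0, -1.171]
wrist_force: [-0.4, 0.0, -0.5]
opening: 0.998
```

```bash
python3 plan.py 585 -285 250 30
```

```text
n 14 pos [ 165.7 -576.7  218.7] rot [-1.80e+02 -1.00e-02 -6.71e+01] F [-0.4  0.  -0.5] t 0.7333 op 0.998092605391385
{"dx": -7.5, "dy": -35.7, "dz": -2.2, "rx": 0.0, "ry": -0.0, "rz": -6.94}
{"dx": -3.2, "dy": -36.3, "dz": -2.2, "rx": 0.0, "ry": -0.0, "rz": -6.94}
{"dx": 1.2, "dy": -36.5, "dz": -2.2, "rx": 0.0, "ry": -0.0, "rz": -6.94}
{"dx": 5.6, "dy": -36.0, "dz": -2.2, "rx": 0.0, "ry": -0.0, "rz": -6.94}
{"dx": 9.9, "dy": -35.1, "dz": -2.2, "rx": 0.0, "ry": -0.0, "rz": -6.94}
{"dx": 14.1, "dy": -33.6, "dz": -2.2, "rx": 0.0, "ry": -0.0, "rz": -6.94}
{"dx": 18.1, "dy": -31.7, "dz": -2.2, "rx": 0.0, "ry": -0.0, "rz": -6.94}
{"dx": 21.8, "dy": -29.3, "dz": -2.2, "rx": 0.0, "ry": -0.0, "rz": -6.94}
{"dx": 25.1, "dy": -26.4, "dz": -2.2, "rx": 0.0, "ry": -0.0, "rz": -6.94}
{"dx": 28.1, "dy": -23.2, "dz": -2.2, "rx": 0.0, "ry": -0.0, "rz": -6.94}
{"dx": 30.7, "dy": -19.6, "dz": -2.2, "rx": 0.0, "ry": -0.0, "rz": -6.94}
{"dx": 32.9, "dy": -15.8, "dz": -2.2, "rx": 0.0, "ry": -0.0, "rz": -6.94}
{"dx": 34.6, "dy": -11.7, "dz": -2.2, "rx": 0.0, "ry": -0.0, "rz": -6.94}
{"dx": 35.7, "dy": -7.4, "dz": -2.2, "rx": 0.0, "ry": -0.0, "rz": -6.94}
```

Request:
{"fn": "step_arm", "kwargs": {"deltas": [{"dx":-7,"dy":-36,"dz":-2,"rx":0,"ry":0,"rz":-7,"hand":100},{"dx":-3,"dy":-36,"dz":-2,"rx":0,"ry":0,"rz":-7,"hand":100},{"dx":1,"dy":-36,"dz":-2,"rx":0,"ry":0,"rz":-7,"hand":100},{"dx":6,"dy":-36,"dz":-2,"rx":0,"ry":0,"rz":-7,"hand":100},{"dx":10,"dy":-35,"dz":-2,"rx":0,"ry":0,"rz":-7,"hand":100}]}}

```text
time: 1.15
tool_pos: [0.316, -0.472, 0.2289]
tool_rot: [3.141, -0.0, -0.552]
wrist_force: [0.2, 0.0, -0.1]
opening: 1.002
```

Request:
{"fn": "step_arm", "kwargs": {"deltas": [{"dx":14,"dy":-34,"dz":-2,"rx":0,"ry":0,"rz":-7,"hand":100},{"dx":18,"dy":-32,"dz":-2,"rx":0,"ry":0,"rz":-7,"hand":100},{"dx":22,"dy":-29,"dz":-2,"rx":0,"ry":0,"rz":-7,"hand":100},{"dx":25,"dy":-26,"dz":-2,"rx":0,"ry":0,"rz":-7,"hand":100},{"dx":28,"dy":-23,"dz":-2,"rx":0,"ry":0,"rz":-7,"hand":100}]}}

```text
time: 1.57
tool_pos: [0.4649, -0.3663, 0.239]
tool_rot: [3.141, -0.0, 0.059]
wrist_force: [-0.4, -0.7, 0.1]
opening: 1.003
```

Request:
{"fn": "step_arm", "kwargs": {"deltas": [{"dx":31,"dy":-20,"dz":-2,"rx":0,"ry":0,"rz":-7,"hand":100},{"dx":33,"dy":-16,"dz":-2,"rx":0,"ry":0,"rz":-7,"hand":100},{"dx":35,"dy":-12,"dz":-2,"rx":0,"ry":0,"rz":-7,"hand":100},{"dx":36,"dy":-7,"dz":-2,"rx":0,"ry":0,"rz":-6,"hand":100},{"dx":0,"dy":0,"dz":0,"rx":0,"ry":0,"rz":0,"hand":100}]}}

```text
time: 1.98
tool_pos: [0.5876, -0.2769, 0.2466]
tool_rot: [-3.141, -0.003, 0.536]
wrist_force: [0.1, -1.2, -0.1]
opening: 1.002
```

```bash
cat > look.py <<'E'
import sys
from h import *
n=sys.argv[1]
s=arm.get_state(); print(s["time"],s["tool_pos"],np.degrees(s["tool_rot"]),s["joint_vel"].round(3))
p,d=snapshot("wrist"); save(n+".png",p); np.savez(n+".npz",p=p,d=d,tp=s["tool_pos"],tr=s["tool_rot"])
P=pts("wrist",d,s)
for r in regions_of("wrist","wedge"):
    m=r["pixels"]; q=P[m]; print(r["score"],np.array(r["centre"])*[640,480],m.sum(),np.median(q,0))
    q=q[q[:,2]<.05]
    rc=cv2.minAreaRect((q[:,:2]*1000).astype(np.float32)); print(rc,cv2.boxPoints(rc).round(1))
    h=q[(q[:,2]>.03)&(q[:,2]<.04)]
    if len(h): rc=cv2.minAreaRect((h[:,:2]*1000).astype(np.float32)); print("heel",len(h),h.mean(0),rc)
b=(d>0)&(np.abs(P[...,2])<.02)&(p.min(2)>110); print("table",np.median(P[b][:,2]))
E
python3 look.py w2
```

```text
1.9833 [ 0.58755843 -0.27691109  0.24656505] [-1.79971715e+02 -1.50346330e-01  3.07061859e+01] [-0.073 -0.036  0.053 -0.041  0.008  0.083]
0.9 [315.52 133.92] 4384 [ 0.52872524 -0.20006252  0.01301977]
((530.6874389648438, -202.51577758789062), (37.10114288330078, 154.43634033203125), 33.575748443603516) [[ 472.5 -148.4]
 [ 557.9 -277.1]
 [ 588.8 -256.6]
 [ 503.4 -127.9]]
heel 854 [ 0.5629801  -0.24978933  0.03299553] ((563.1553955078125, -250.31747436523438), (34.6247673034668, 29.959123611450195), 34.582279205322266)
0.67 [141.632 267.312] 1890 [ 0.42831928 -0.4389042   0.00909904]
((419.8291015625, -444.9180908203125), (110.21487426757812, 27.922607421875), 24.892642974853516) [[ 364.  -455.4]
 [ 375.7 -480.8]
 [ 475.7 -434.4]
 [ 463.9 -409.1]]
table -0.0010709190655654038
```

View pics/w2.png

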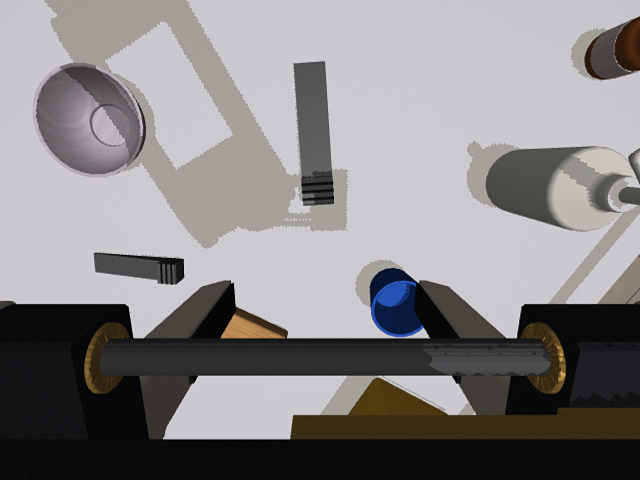

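The wrist picture shows the large wedge at column 294-332, rows 62-205, and its heel at (318,190). The heel measures (563,-250) mm with the jaw axis at about 34°, which agrees with the scene camera. Now I go down onto it.

```bash
python3 plan.py 564 -250 70 34
```

```text
n 5 pos [ 584.  -280.5  246.3] rot [-1.7998e+02  2.0000e-02  3.0150e+01] F [-0.7 -0.2  0.2] t 2.0833 op 1.0012037637206967
{"dx": -0.4, "dy": -7.3, "dz": 35.3, "rx": -0.0, "ry": 0.0, "rz": -0.77}
{"dx": -0.3, "dy": -7.3, "dz": 35.3, "rx": -0.0, "ry": 0.0, "rz": -0.77}
{"dx": -0.2, "dy": -7.3, "dz": 35.3, "rx": -0.0, "ry": 0.0, "rz": -0.77}
{"dx": -0.1, "dy": -7.3, "dz": 35.3, "rx": -0.0, "ry": 0.0, "rz": -0.77}
{"dx": -0.0, "dy": -7.3, "dz": 35.3, "rx": -0.0, "ry": 0.0, "rz": -0.77}
```

Request:
{"fn": "step_arm", "kwargs": {"deltas": [{"dx":-0.3,"dy":-7.3,"dz":35,"rx":0,"ry":0,"rz":-0.8,"hand":100},{"dx":-0.3,"dy":-7.3,"dz":35,"rx":0,"ry":0,"rz":-0.8,"hand":100},{"dx":-0.2,"dy":-7.3,"dz":35,"rx":0,"ry":0,"rz":-0.8,"hand":100},{"dx":0,"dy":-7.3,"dz":35,"rx":0,"ry":0,"rz":-0.8,"hand":100},{"dx":0,"dy":-7.3,"dz":35,"rx":0,"ry":0,"rz":-0.7,"hand":100}]}}

```text
time: 2.5
tool_pos: [0.5619, -0.252, 0.0704]
tool_rot: [3.141, 0.0, 0.59]
wrist_force: [0.2, 0.3, -0.2]
opening: 1.0
```

Request:
{"fn": "step_arm", "kwargs": {"deltas": [{"dx":0,"dy":0,"dz":0,"rx":0,"ry":0,"rz":0,"hand":100},{"dx":0,"dy":0,"dz":0,"rx":0,"ry":0,"rz":0,"hand":100}]}}

```text
time: 2.67
tool_pos: [0.5607, -0.2509, 0.0698]
tool_rot: [-3.137, 0.003, 0.59]
wrist_force: [0.4, 0.1, 0.6]
opening: 0.996
```

```bash
python3 look.py w3; python3 plan.py 564 -250 4 34
```

```text
2.6667 [ 0.56065676 -0.25090844  0.06983411] [-1.79742781e+02  1.53946391e-01  3.38080189e+01] [ 0.001 -0.041 -0.093  0.001  0.011  0.   ]
0.9 [330.88  170.016] 13536 [ 0.52788814 -0.19902056  0.01289212]
((528.8350830078125, -200.85374450683594), (36.814762115478516, 151.03018188476562), 35.51411819458008) [[ 470.  -150.1]
 [ 557.7 -273. ]
 [ 587.7 -251.6]
 [ 500.  -128.7]]
heel 2511 [ 0.56263699 -0.24949827  0.03293828] ((562.8882446289062, -250.2623748779297), (34.35307312011719, 30.314151763916016), 34.177978515625)
table -0.0010811097418586824
n 2 pos [ 564.5 -252.8   74.6] rot [ 1.7981e+02 -8.0000e-02  3.3830e+01] F [0.7 0.6 0.3] t 2.7667 op 1.0005955844867997
{"dx": 0.5, "dy": -1.4, "dz": 35.3, "rx": 0.1, "ry": -0.04, "rz": -0.09}
{"dx": 0.5, "dy": -1.4, "dz": 35.3, "rx": 0.1, "ry": -0.04, "rz": -0.09}
```

View pics/w3.png

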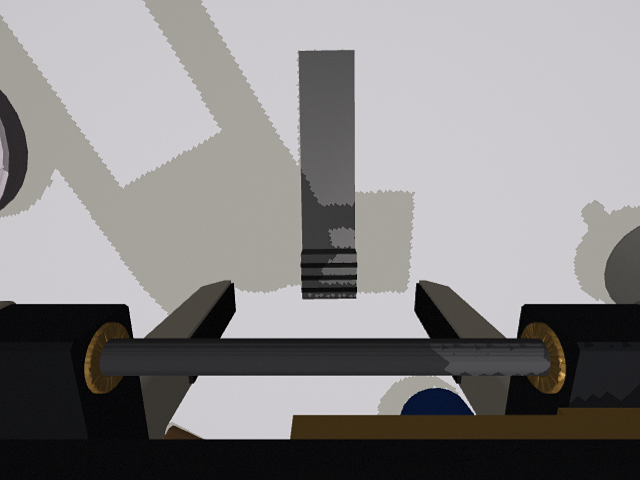

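The wedge shows upright in the picture at columns 300-356, with its heel at rows 250-298, between the fingers and aligned with them. I'll go down gently.

Request:
{"fn": "step_arm", "kwargs": {"deltas": [{"dx":0,"dy":0,"dz":15,"rx":0,"ry":0,"rz":0,"hand":100},{"dx":0,"dy":0,"dz":15,"rx":0,"ry":0,"rz":0,"hand":100},{"dx":0,"dy":0,"dz":15,"rx":0,"ry":0,"rz":0,"hand":100},{"dx":0,"dy":0,"dz":8,"rx":0,"ry":0,"rz":0,"hand":100},{"dx":0,"dy":0,"dz":3,"rx":0,"ry":0,"rz":0,"hand":100}]}}

```text
time: 3.18
tool_pos: [0.5642, -0.252, 0.0168]
tool_rot: [3.14, -0.001, 0.591]
wrist_force: [-0.4, 1.2, -0.3]
opening: 1.0
```

Request:
{"fn": "step_arm", "kwargs": {"deltas": [{"dx":0,"dy":0,"dz":0,"rx":0,"ry":0,"rz":0,"hand":100},{"dx":0,"dy":0,"dz":0,"rx":0,"ry":0,"rz":0,"hand":100},{"dx":0,"dy":0,"dz":0,"rx":0,"ry":0,"rz":0,"hand":100}]}}

```text
time: 3.43
tool_pos: [0.5644, -0.2517, 0.0173]
tool_rot: [3.139, -0.001, 0.592]
wrist_force: [0.3, 0.6, -0.7]
opening: 1.003
```

```bash
python3 plan.py 563 -250 4 34
```

```text
n 1 pos [ 564.4 -251.7   17.3] rot [ 1.7987e+02 -6.0000e-02  3.3920e+01] F [ 0.3  0.6 -0.7] t 3.4333 op 1.0030541438030876
{"dx": -0.2, "dy": -2.3, "dz": 13.3, "rx": 0.13, "ry": -0.06, "rz": -0.08}
```

Request:
{"fn": "step_arm", "kwargs": {"deltas": [{"dx":0,"dy":-2,"dz":6,"rx":0,"ry":0,"rz":0,"hand":100},{"dx":0,"dy":0,"dz":5,"rx":0,"ry":0,"rz":0,"hand":100},{"dx":0,"dy":0,"dz":1,"rx":0,"ry":0,"rz":0,"hand":100},{"dx":0,"dy":0,"dz":0,"rx":0,"ry":0,"rz":0,"hand":100},{"dx":0,"dy":0,"dz":0,"rx":0,"ry":0,"rz":0,"hand":100}]}}

```text
time: 3.85
tool_pos: [0.5619, -0.2492, 0.0033]
tool_rot: [-3.141, 0.0, 0.592]
wrist_force: [-0.1, -0.1, -0.7]
opening: 0.999
```

Request:
{"fn": "step_arm", "kwargs": {"deltas": [{"dx":0,"dy":0,"dz":0,"rx":0,"ry":0,"rz":0,"hand":0},{"dx":0,"dy":0,"dz":0,"rx":0,"ry":0,"rz":0,"hand":0},{"dx":0,"dy":0,"dz":0,"rx":0,"ry":0,"rz":0,"hand":0},{"dx":0,"dy":0,"dz":0,"rx":0,"ry":0,"rz":0,"hand":0},{"dx":0,"dy":0,"dz":0,"rx":0,"ry":0,"rz":0,"hand":0}], "force": 35}}

```text
time: 4.27
tool_pos: [0.5623, -0.2494, 0.0037]
tool_rot: [3.141, -0.0, 0.592]
wrist_force: [0.6, 0.5, -0.4]
opening: 0.687
```

Request:
{"fn": "step_arm", "kwargs": {"deltas": [{"dx":0,"dy":0,"dz":0,"rx":0,"ry":0,"rz":0,"hand":0},{"dx":0,"dy":0,"dz":0,"rx":0,"ry":0,"rz":0,"hand":0},{"dx":0,"dy":0,"dz":0,"rx":0,"ry":0,"rz":0,"hand":0},{"dx":0,"dy":0,"dz":0,"rx":0,"ry":0,"rz":0,"hand":0},{"dx":0,"dy":0,"dz":0,"rx":0,"ry":0,"rz":0,"hand":0}], "force": 35}}

```text
time: 4.68
tool_pos: [0.5622, -0.2494, 0.0036]
tool_rot: [3.142, -0.0, 0.592]
wrist_force: [0.5, 0.4, -0.1]
opening: 0.361
```

The fingers stopped at 33.6 mm, which is the heel's width. Before carrying it I refine the plinth edge from both cameras.

Request:
{"fn": "step_arm", "kwargs": {"deltas": [{"dx":0,"dy":0,"dz":-8,"rx":0,"ry":0,"rz":0,"hand":0},{"dx":0,"dy":0,"dz":-15,"rx":0,"ry":0,"rz":0,"hand":0},{"dx":0,"dy":0,"dz":-15,"rx":0,"ry":0,"rz":0,"hand":0},{"dx":0,"dy":0,"dz":-8,"rx":0,"ry":0,"rz":0,"hand":0},{"dx":0,"dy":0,"dz":0,"rx":0,"ry":0,"rz":0,"hand":0}]}}

```text
time: 5.1
tool_pos: [0.5638, -0.2503, 0.0525]
tool_rot: [3.138, -0.002, 0.592]
wrist_force: [1.0, -0.2, -1.8]
opening: 0.363
```

```bash
python3 - <<'E'
from h import *
for c in ["scene","side"]:
    q=np.load(c+"_pl.npy")*1000
    # -y edge: per x bin min y
    e=[]
    for x in range(475,755,5):
        s=q[(q[:,0]>=x)&(q[:,0]<x+5)]
        if len(s)>3: e.append([x+2.5,s[:,1].min()])
    e=np.array(e)
    if len(e)>5:
        k=np.polyfit(e[:,0],e[:,1],1); r=e[:,1]-np.polyval(k,e[:,0]); g=abs(r)<3; k=np.polyfit(e[g,0],e[g,1],1)
        print(c,"-y edge slope deg",np.degrees(np.arctan(k[0])),"y at 615",np.polyval(k,615),g.sum(),len(e),abs(r).max())
    e=[]
    for y in range(180,440,5):
        s=q[(q[:,1]>=y)&(q[:,1]<y+5)]
        if len(s)>3: e.append([y+2.5,s[:,0].max(),s[:,0].min()])
    e=np.array(e)
    for j in (1,2):
        k=np.polyfit(e[:,0],e[:,j],1); r=e[:,j]-np.polyval(k,e[:,0]); g=abs(r)<3
        if g.sum()>4: k=np.polyfit(e[g,0],e[g,j],1); print(c,["","far","near"][j],np.degrees(np.arctan(-k[0])),"x at y178",np.polyval(k,178),g.sum(),len(e))
E
python3 plan.py 628.5 3.5 50 4.4 20 5
```

```text
scene -y edge slope deg 4.344005596136091 y at 615 178.71098769570472 56 56 1.4177447751859802
scene far 3.988244259222458 x at y178 764.6691071288126 40 52
side -y edge slope deg 5.452105679062504 y at 615 182.54161079559515 8 8 0.8249725587178034
side far 5.282635456893772 x at y178 489.652323874205 23 45
side near 4.289489610521021 x at y178 464.14798420315486 44 45
n 14 pos [ 563.8 -250.3   52.5] rot [ 1.7979e+02 -1.1000e-01  3.3930e+01] F [ 1.  -0.2 -1.8] t 5.1 op 0.3631859882951665
{"dx": 14.0, "dy": -12.5, "dz": 0.2, "rx": 0.01, "ry": -0.01, "rz": 2.11}
{"dx": 13.5, "dy": -13.0, "dz": 0.2, "rx": 0.01, "ry": -0.01, "rz": 2.11}
{"dx": 13.0, "dy": -13.5, "dz": 0.2, "rx": 0.01, "ry": -0.01, "rz": 2.11}
{"dx": 12.5, "dy": -13.9, "dz": 0.2, "rx": 0.01, "ry": -0.01, "rz": 2.11}
{"dx": 12.0, "dy": -14.4, "dz": 0.2, "rx": 0.01, "ry": -0.01, "rz": 2.11}
{"dx": 11.4, "dy": -14.8, "dz": 0.2, "rx": 0.01, "ry": -0.01, "rz": 2.11}
{"dx": 10.9, "dy": -15.2, "dz": 0.2, "rx": 0.01, "ry": -0.01, "rz": 2.11}
{"dx": 10.3, "dy": -15.6, "dz": 0.2, "rx": 0.01, "ry": -0.01, "rz": 2.11}
{"dx": 9.7, "dy": -16.0, "dz": 0.2, "rx": 0.01, "ry": -0.01, "rz": 2.11}
{"dx": 9.1, "dy": -16.3, "dz": 0.2, "rx": 0.01, "ry": -0.01, "rz": 2.11}
{"dx": 8.5, "dy": -16.6, "dz": 0.2, "rx": 0.01, "ry": -0.01, "rz": 2.11}
{"dx": 7.9, "dy": -16.9, "dz": 0.2, "rx": 0.01, "ry": -0.01, "rz": 2.11}
{"dx": 7.3, "dy": -17.2, "dz": 0.2, "rx": 0.01, "ry": -0.01, "rz": 2.11}
{"dx": 6.6, "dy": -17.5, "dz": 0.2, "rx": 0.01, "ry": -0.01, "rz": 2.11}
```

Request:
{"fn": "step_arm", "kwargs": {"deltas": [{"dx":14,"dy":-12.5,"dz":0,"rx":0,"ry":0,"rz":2,"hand":0},{"dx":13.5,"dy":-13,"dz":0,"rx":0,"ry":0,"rz":2,"hand":0},{"dx":13,"dy":-13.5,"dz":0,"rx":0,"ry":0,"rz":2,"hand":0},{"dx":12.5,"dy":-14,"dz":0,"rx":0,"ry":0,"rz":2,"hand":0},{"dx":12,"dy":-14.5,"dz":0,"rx":0,"ry":0,"rz":2,"hand":0}]}}

```text
time: 5.52
tool_pos: [0.5844, -0.1573, 0.0487]
tool_rot: [-3.141, 0.001, 0.416]
wrist_force: [-0.5, 0.3, -2.3]
opening: 0.363
```

Request:
{"fn": "step_arm", "kwargs": {"deltas": [{"dx":11.5,"dy":-15,"dz":0,"rx":0,"ry":0,"rz":2,"hand":0},{"dx":11,"dy":-15,"dz":0,"rx":0,"ry":0,"rz":2,"hand":0},{"dx":10,"dy":-15.5,"dz":0,"rx":0,"ry":0,"rz":2,"hand":0},{"dx":9.5,"dy":-16,"dz":0,"rx":0,"ry":0,"rz":2,"hand":0},{"dx":9,"dy":-16,"dz":0,"rx":0,"ry":0,"rz":2,"hand":0}]}}

```text
time: 5.93
tool_pos: [0.6059, -0.0669, 0.0487]
tool_rot: [-3.141, 0.001, 0.241]
wrist_force: [0.4, -0.6, -1.8]
opening: 0.363
```

Request:
{"fn": "step_arm", "kwargs": {"deltas": [{"dx":8.5,"dy":-16.5,"dz":0,"rx":0,"ry":0,"rz":3,"hand":0},{"dx":8,"dy":-17,"dz":0,"rx":0,"ry":0,"rz":3,"hand":0},{"dx":7,"dy":-17,"dz":0,"rx":0,"ry":0,"rz":3,"hand":0},{"dx":0,"dy":0,"dz":0,"rx":0,"ry":0,"rz":0,"hand":0},{"dx":0,"dy":0,"dz":0,"rx":0,"ry":0,"rz":0,"hand":0}]}}

```text
time: 6.35
tool_pos: [0.6194, -0.013, 0.0487]
tool_rot: [-3.142, 0.001, 0.089]
wrist_force: [-0.1, 0.1, -1.7]
opening: 0.363
```

```bash
cp look.py /tmp; python3 look.py w4; python3 plan.py 628 3.5 50 4.35 20 5
```

```text
6.35 [ 0.61938493 -0.01302439  0.04874868] [-1.79996976e+02  7.34437801e-02  5.08130325e+00] [-0.028 -0.007  0.005 -0.008  0.004 -0.025]
0.67 [327.616 167.712] 26138 [0.61288471 0.05287097 0.05711946]
((611.9119873046875, 58.86271667480469), (48.22727966308594, 160.0840606689453), 4.561785697937012) [[581.5 136.7]
 [594.2 -22.8]
 [642.3 -19. ]
 [629.6 140.6]]
table -0.0010864442519902956
n 1 pos [619.3 -14.4  49. ] rot [1.7999e+02 6.0000e-02 5.0000e+00] F [ 0.1 -0.8 -1.9] t 6.45 op 0.36410666956562215
{"dx": 10.2, "dy": -17.1, "dz": -1.0, "rx": 0.01, "ry": 0.06, "rz": 0.65}
```

View pics/w4.png

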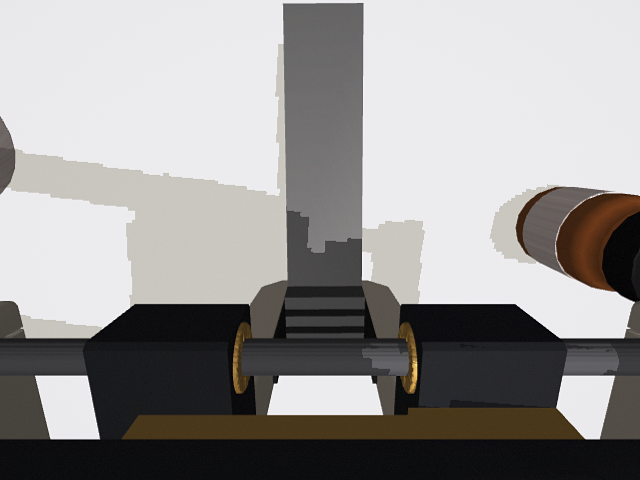

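The wrist picture shows the wedge held straight at columns 284-363, with the amber bottle clear to the right at (580,235). I'll check its tilt and yaw in the grip from the depth.

```bash
cat > tilt.py <<'E'
import sys
from h import *
z=np.load(sys.argv[1]); s=dict(tool_pos=z["tp"],tool_rot=z["tr"])
P=pts("wrist",z["d"],s); r=R.from_euler("xyz",z["tr"]).as_matrix()
T=(P-z["tp"])@r*1000 # tool coords
p=z["p"].astype(int)
m=(z["d"]>0)&(p.max(2)<140)&(abs(T[...,0])<25)&(T[...,1]<-20)&(T[...,1]>-145)&(T[...,2]<15)&(T[...,2]>-35)
q=T[m]; A=np.c_[q[:,0],q[:,1],np.ones(len(q))]; k,*_=np.linalg.lstsq(A,q[:,2],rcond=None)
print("dz/dx",k[0],"dz/dy",k[1],"(expect -0.15)","z at y=0",k[2],"n",len(q),"rms",(q[:,2]-A@k).std())
print("thin end y",np.percentile(q[:,1],.2))
c=[]
for y in range(-130,-25,5):
    t=q[(q[:,1]>=y)&(q[:,1]<y+5)]
    if len(t)>20: c.append([y+2.5,(t[:,0].min()+t[:,0].max())/2,np.ptp(t[:,0])])
c=np.array(c); k=np.polyfit(c[:,0],c[:,1],1); print("lateral slope deg",np.degrees(k[0]),"x at thin",np.polyval(k,-135),"w",np.median(c[:,2]))
E
python3 tilt.py w4.npz
```

```text
dz/dx -0.0010933976251380417 dz/dy -0.1491731692735706 (expect -0.15) z at y=0 -18.189760801957352 n 20618 rms 0.6541756216956692
thin end y -133.1718752643064
lateral slope deg 0.2446476108145908 x at thin -1.2014672452143857 w 33.55913631173382
```

Request:
{"fn": "step_arm", "kwargs": {"deltas": [{"dx":5,"dy":-8.5,"dz":0,"rx":0,"ry":0,"rz":0.3,"hand":0},{"dx":5,"dy":-8.5,"dz":10,"rx":0,"ry":0,"rz":0.3,"hand":0},{"dx":0,"dy":0,"dz":12,"rx":0,"ry":0,"rz":0,"hand":0},{"dx":0,"dy":0,"dz":10,"rx":0,"ry":0,"rz":0,"hand":0},{"dx":0,"dy":0,"dz":6,"rx":0,"ry":0,"rz":0,"hand":0}]}}

```text
time: 6.87
tool_pos: [0.6267, 0.004, 0.0086]
tool_rot: [-3.141, 0.004, 0.076]
wrist_force: [-0.2, 0.4, -3.1]
opening: 0.362
```

Request:
{"fn": "step_arm", "kwargs": {"deltas": [{"dx":0,"dy":0,"dz":3,"rx":0,"ry":0,"rz":0,"hand":0},{"dx":0,"dy":0,"dz":0,"rx":0,"ry":0,"rz":0,"hand":0},{"dx":0,"dy":0,"dz":0,"rx":0,"ry":0,"rz":0,"hand":0}]}}

```text
time: 7.12
tool_pos: [0.6282, 0.0037, 0.0083]
tool_rot: [-3.142, 0.001, 0.075]
wrist_force: [0.0, 0.1, -2.5]
opening: 0.365
```

```bash
python3 plan.py 628 3.5 4 4.35 20 5
python3 - <<'E'
from h import *
for c in ["scene","side"]:
    p,d=snapshot(c); np.savez(c+"1.npz",p=p,d=d); save(c+"1.png",p)
E
```

```text
n 1 pos [628.2   3.7   8.3] rot [-1.80e+02  3.00e-02  4.32e+00] F [ 0.   0.1 -2.5] t 7.1167 op 0.36476067438005705
{"dx": -0.3, "dy": 0.2, "dz": 4.3, "rx": -0.0, "ry": 0.03, "rz": -0.03}
```

View pics/scene1.png

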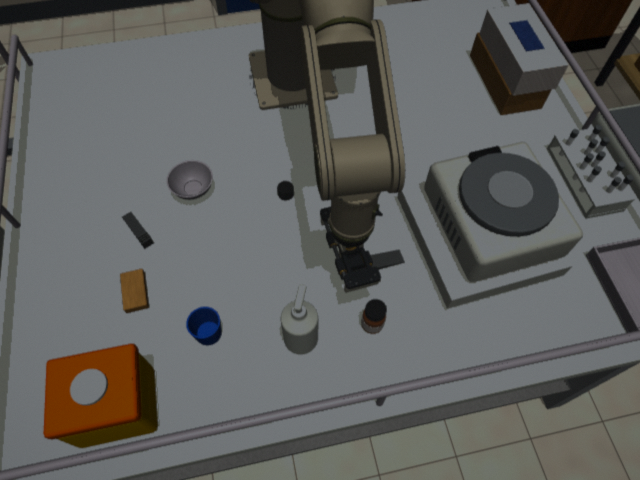

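Request:
{"fn": "step_arm", "kwargs": {"deltas": [{"dx":0,"dy":0,"dz":2,"rx":0,"ry":0,"rz":0,"hand":0},{"dx":0,"dy":0,"dz":1.5,"rx":0,"ry":0,"rz":0,"hand":0},{"dx":0,"dy":0,"dz":0,"rx":0,"ry":0,"rz":0,"hand":0}]}}

```text
time: 7.47
tool_pos: [0.6284, 0.0039, 0.0051]
tool_rot: [3.142, -0.0, 0.076]
wrist_force: [1.0, -0.2, -1.9]
opening: 0.363
```

Request:
{"fn": "step_arm", "kwargs": {"deltas": [{"dx":0,"dy":0,"dz":0.5,"rx":0,"ry":0,"rz":0,"hand":0},{"dx":0,"dy":0,"dz":0,"rx":0,"ry":0,"rz":0,"hand":0}]}}

```text
time: 7.63
tool_pos: [0.6284, 0.0039, 0.0046]
tool_rot: [-3.142, 0.0, 0.076]
wrist_force: [0.9, 0.1, -1.6]
opening: 0.362
```

Request:
{"fn": "step_arm", "kwargs": {"deltas": [{"dx":0,"dy":0,"dz":0.7,"rx":0,"ry":0,"rz":0,"hand":0},{"dx":0,"dy":0,"dz":0,"rx":0,"ry":0,"rz":0,"hand":0}]}}

```text
time: 7.8
tool_pos: [0.6284, 0.0039, 0.0038]
tool_rot: [-3.142, 0.0, 0.076]
wrist_force: [0.6, -0.0, -2.8]
opening: 0.363
```

Request:
{"fn": "step_arm", "kwargs": {"deltas": [{"dx":0,"dy":0,"dz":0.3,"rx":0,"ry":0,"rz":0,"hand":0},{"dx":0,"dy":0,"dz":0,"rx":0,"ry":0,"rz":0,"hand":0}]}}

```text
time: 7.97
tool_pos: [0.6285, 0.0039, 0.0037]
tool_rot: [-3.142, -0.0, 0.076]
wrist_force: [-0.8, 0.0, -2.0]
opening: 0.361
```

Request:
{"fn": "step_arm", "kwargs": {"deltas": [{"dx":0,"dy":-10,"dz":0,"rx":0,"ry":0,"rz":0,"hand":0},{"dx":0,"dy":-10,"dz":0,"rx":0,"ry":0,"rz":0,"hand":0},{"dx":0,"dy":-10,"dz":0,"rx":0,"ry":0,"rz":0,"hand":0},{"dx":0,"dy":-10,"dz":0,"rx":0,"ry":0,"rz":0,"hand":0},{"dx":0,"dy":0,"dz":0,"rx":0,"ry":0,"rz":0,"hand":0}]}}

```text
time: 8.38
tool_pos: [0.6251, 0.0465, 0.0036]
tool_rot: [-3.141, 0.0, 0.078]
wrist_force: [-0.3, 0.3, -1.8]
opening: 0.361
```

Request:
{"fn": "step_arm", "kwargs": {"deltas": [{"dx":0,"dy":-5,"dz":0,"rx":0,"ry":0,"rz":0,"hand":0},{"dx":0,"dy":-5,"dz":0,"rx":0,"ry":0,"rz":0,"hand":0},{"dx":0,"dy":-5,"dz":0,"rx":0,"ry":0,"rz":0,"hand":0},{"dx":0,"dy":-5,"dz":0,"rx":0,"ry":0,"rz":0,"hand":0},{"dx":0,"dy":0,"dz":0,"rx":0,"ry":0,"rz":0,"hand":0}]}}

```text
time: 8.8
tool_pos: [0.6239, 0.0647, 0.0037]
tool_rot: [-3.141, -0.0, 0.076]
wrist_force: [-0.0, -0.3, -1.2]
opening: 0.367
```

```bash
python3 look.py w5; python3 tilt.py w5.npz
python3 - <<'E'
from h import *
p,d=snapshot("scene"); save("s2.png",cv2.resize(p[150:330,320:560],(800,600)))
print(arm.get_state()["wrist_force"])
E
```

```text
8.8 [0.62385443 0.06469187 0.00366587] [-1.79978542e+02 -3.65331394e-03  4.35678723e+00] [-0.011 -0.     0.001 -0.005 -0.001 -0.016]
0.57 [327.616 187.008] 23031 [0.61859789 0.12192379 0.01338555]
((617.6998901367188, 120.40807342529297), (36.248558044433594, 125.4661636352539), 4.536068439483643) [[594.7 181.5]
 [604.6  56.4]
 [640.7  59.3]
 [630.8 184.4]]
heel 3463 [0.62296914 0.06904297 0.03287976] ((623.001953125, 68.3387222290039), (33.970176696777344, 20.73354721069336), 5.149919033050537)
table -0.0010319032949769082
dz/dx -0.01984498138231117 dz/dy -0.004006144903018982 (expect -0.15) z at y=0 -10.546356360509359 n 21018 rms 7.647142690449689
thin end y -118.28820836322231
lateral slope deg 0.04293059212973385 x at thin -0.9367777449028658 w 33.65104118844614
[-0.14766877  0.1074612  -1.69109747]
```

View pics/w5.png

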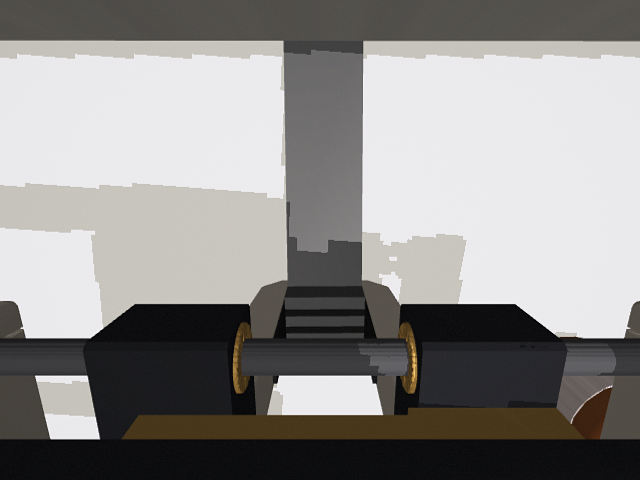

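View pics/s2.png

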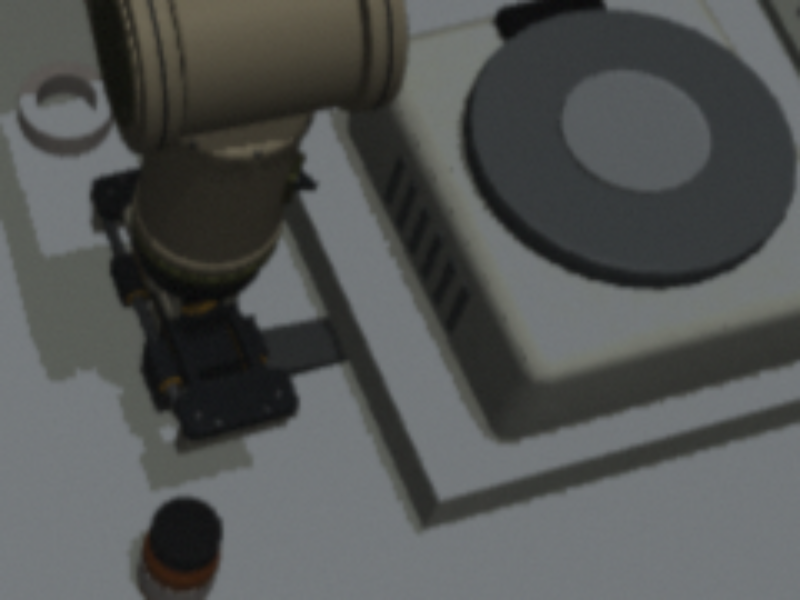

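The thin end is under the edge and square to it: in the wrist picture the edge runs level at row 41 and the wedge sits at columns 284-363. I'll read the gap height from the depth of that lower edge.

Run:
```python
from h import *
z=np.load("w5.npz"); s=dict(tool_pos=z["tp"],tool_rot=z["tr"]); P=pts("wrist",z["d"],s)*1000
for v in range(10,50,3):
    print(v, np.median(P[v,180:270],0).round(1), np.median(P[v,380:470],0).round(1), np.median(P[v,300:350],0).round(1))
for v in range(38,44): print(v,P[v,240].round(1),P[v,420].round(1),P[v,325].round(1))
```

```text
10 [583.  177.7  43.2] [646.3 182.4  43.4] [614.6 180.   43.4]
13 [582.2 177.6  40.9] [647.2 182.6  40.9] [614.6 180.   40.8]
16 [581.5 177.6  38.3] [647.4 182.4  38.7] [614.6 179.9  38.7]
19 [580.7 177.5  36. ] [648.5 182.6  36. ] [615.  180.   36.1]
22 [580.2 177.4  33.1] [649.3 182.6  33.5] [614.6 180.   33.1]
25 [579.3 177.4  30.3] [649.9 182.6  30.6] [614.6 180.   30.6]
28 [578.4 177.4  27.3] [650.8 182.8  27.6] [615.  180.1  27.6]
31 [577.6 177.2  24.4] [651.5 182.8  24.6] [614.6 180.1  24.4]
34 [576.7 177.2  21.1] [652.6 182.9  21.4] [614.6 180.   21.2]
37 [575.8 177.2  17.8] [653.3 182.9  18.1] [614.6 180.   18. ]
40 [575.  177.2  14.1] [654.4 183.   14.4] [614.6 180.1  14.3]
43 [570.4 180.   -1. ] [658.4 186.8  -1. ] [614.9 181.8   4.5]
46 [570.5 178.9  -0.9] [658.4 185.5  -1. ] [615.  180.6   4.6]
49 [570.7 177.6  -1. ] [658.2 184.3  -0.9] [614.7 179.4   5. ]
38 [581.6 177.5  16.9] [652.3 183.2  15.5] [614.8 179.9  17.1]
39 [581.4 177.3  16.1] [652.2 182.7  16. ] [614.8 179.8  16.2]
40 [581.2 177.2  15.3] [652.4 182.6  15.3] [614.8 180.3  13.5]
41 [577.4 181.3  -0.7] [656.2 187.3  -1. ] [614.6 182.8   3.5]
42 [577.4 180.9  -0.7] [6.559e+02 1.865e+02 4.000e-01] [614.7 182.2   4.4]
43 [577.3 180.5  -0.9] [656.5 186.8  -1.9] [614.7 181.9   4.3]
```

The gap reads about 14-15 mm, so contact should come roughly 58 mm further on. I'll advance 40 mm, then creep.

Request:
{"fn": "step_arm", "kwargs": {"deltas": [{"dx":0,"dy":-4,"dz":0,"rx":0,"ry":0,"rz":0,"hand":0},{"dx":0,"dy":-4,"dz":0,"rx":0,"ry":0,"rz":0,"hand":0},{"dx":0,"dy":-4,"dz":0,"rx":0,"ry":0,"rz":0,"hand":0},{"dx":0,"dy":-4,"dz":0,"rx":0,"ry":0,"rz":0,"hand":0},{"dx":0,"dy":-4,"dz":0,"rx":0,"ry":0,"rz":0,"hand":0}]}}

```text
time: 9.37
tool_pos: [0.6224, 0.0841, 0.0036]
tool_rot: [-3.142, -0.0, 0.076]
wrist_force: [-0.1, 0.6, -1.7]
opening: 0.362
```

Request:
{"fn": "step_arm", "kwargs": {"deltas": [{"dx":0,"dy":-3,"dz":0,"rx":0,"ry":0,"rz":0,"hand":0},{"dx":0,"dy":-3,"dz":0,"rx":0,"ry":0,"rz":0,"hand":0},{"dx":0,"dy":-3,"dz":0,"rx":0,"ry":0,"rz":0,"hand":0},{"dx":0,"dy":-3,"dz":0,"rx":0,"ry":0,"rz":0,"hand":0},{"dx":0,"dy":-3,"dz":0,"rx":0,"ry":0,"rz":0,"hand":0}]}}

```text
time: 9.78
tool_pos: [0.6213, 0.0989, 0.0036]
tool_rot: [-3.142, -0.0, 0.076]
wrist_force: [-0.0, -0.0, -0.3]
opening: 0.362
```

Request:
{"fn": "step_arm", "kwargs": {"deltas": [{"dx":0,"dy":-1,"dz":0,"rx":0,"ry":0,"rz":0,"hand":0},{"dx":0,"dy":-1,"dz":0,"rx":0,"ry":0,"rz":0,"hand":0},{"dx":0,"dy":-1,"dz":0,"rx":0,"ry":0,"rz":0,"hand":0},{"dx":0,"dy":-1,"dz":0,"rx":0,"ry":0,"rz":0,"hand":0},{"dx":0,"dy":0,"dz":0,"rx":0,"ry":0,"rz":0,"hand":0}]}}

```text
time: 10.2
tool_pos: [0.6209, 0.1028, 0.0036]
tool_rot: [-3.141, 0.0, 0.076]
wrist_force: [-0.7, -0.1, -1.5]
opening: 0.363
```

Request:
{"fn": "step_arm", "kwargs": {"deltas": [{"dx":0,"dy":-1,"dz":0,"rx":0,"ry":0,"rz":0,"hand":0},{"dx":0,"dy":-1,"dz":0,"rx":0,"ry":0,"rz":0,"hand":0},{"dx":0,"dy":-1,"dz":0,"rx":0,"ry":0,"rz":0,"hand":0},{"dx":0,"dy":-1,"dz":0,"rx":0,"ry":0,"rz":0,"hand":0}]}}

```text
time: 10.53
tool_pos: [0.6207, 0.1067, 0.0036]
tool_rot: [-3.142, 0.0, 0.076]
wrist_force: [-0.6, 0.3, -1.0]
opening: 0.36
```

Request:
{"fn": "step_arm", "kwargs": {"deltas": [{"dx":0,"dy":-1,"dz":0,"rx":0,"ry":0,"rz":0,"hand":0},{"dx":0,"dy":-1,"dz":0,"rx":0,"ry":0,"rz":0,"hand":0},{"dx":0,"dy":-1,"dz":0,"rx":0,"ry":0,"rz":0,"hand":0}]}}

```text
time: 10.78
tool_pos: [0.6205, 0.1097, 0.0036]
tool_rot: [3.142, -0.0, 0.076]
wrist_force: [-0.1, -0.4, -1.9]
opening: 0.36
```

Request:
{"fn": "step_arm", "kwargs": {"deltas": [{"dx":0,"dy":-1,"dz":0,"rx":0,"ry":0,"rz":0,"hand":0},{"dx":0,"dy":-1,"dz":0,"rx":0,"ry":0,"rz":0,"hand":0},{"dx":0,"dy":-1,"dz":0,"rx":0,"ry":0,"rz":0,"hand":0}]}}

```text
time: 11.03
tool_pos: [0.6202, 0.1127, 0.0036]
tool_rot: [3.142, -0.0, 0.076]
wrist_force: [0.2, -0.5, -0.7]
opening: 0.364
```

Request:
{"fn": "step_arm", "kwargs": {"deltas": [{"dx":0,"dy":-1,"dz":0,"rx":0,"ry":0,"rz":0,"hand":0},{"dx":0,"dy":-1,"dz":0,"rx":0,"ry":0,"rz":0,"hand":0},{"dx":0,"dy":-1,"dz":0,"rx":0,"ry":0,"rz":0,"hand":0}]}}

```text
time: 11.28
tool_pos: [0.62, 0.1157, 0.0036]
tool_rot: [3.142, 0.0, 0.076]
wrist_force: [0.6, -0.1, -0.2]
opening: 0.361
```

Request:
{"fn": "step_arm", "kwargs": {"deltas": [{"dx":0,"dy":-1,"dz":0,"rx":0,"ry":0,"rz":0,"hand":0},{"dx":0,"dy":-1,"dz":0,"rx":0,"ry":0,"rz":0,"hand":0},{"dx":0,"dy":-1,"dz":0,"rx":0,"ry":0,"rz":0,"hand":0}]}}

```text
time: 11.53
tool_pos: [0.6198, 0.1187, 0.0036]
tool_rot: [-3.142, -0.0, 0.076]
wrist_force: [-0.1, -1.5, -1.1]
opening: 0.364
```

Request:
{"fn": "step_arm", "kwargs": {"deltas": [{"dx":0,"dy":-1,"dz":0,"rx":0,"ry":0,"rz":0,"hand":0},{"dx":0,"dy":-1,"dz":0,"rx":0,"ry":0,"rz":0,"hand":0}]}}

```text
time: 11.7
tool_pos: [0.6196, 0.1207, 0.0036]
tool_rot: [-3.142, 0.0, 0.076]
wrist_force: [-0.3, -0.7, -0.2]
opening: 0.364
```

Request:
{"fn": "step_arm", "kwargs": {"deltas": [{"dx":0,"dy":-1,"dz":0,"rx":0,"ry":0,"rz":0,"hand":0},{"dx":0,"dy":-1,"dz":0,"rx":0,"ry":0,"rz":0,"hand":0}]}}

```text
time: 11.87
tool_pos: [0.6195, 0.1227, 0.0036]
tool_rot: [3.142, -0.0, 0.076]
wrist_force: [-0.1, -0.9, -0.5]
opening: 0.361
```

Request:
{"fn": "step_arm", "kwargs": {"deltas": [{"dx":0,"dy":-1,"dz":0,"rx":0,"ry":0,"rz":0,"hand":0},{"dx":0,"dy":-1,"dz":0,"rx":0,"ry":0,"rz":0,"hand":0}]}}

```text
time: 12.03
tool_pos: [0.6193, 0.1246, 0.0036]
tool_rot: [3.141, 0.0, 0.076]
wrist_force: [-0.2, -2.9, -0.9]
opening: 0.362
```

Request:
{"fn": "step_arm", "kwargs": {"deltas": [{"dx":0,"dy":-1,"dz":0,"rx":0,"ry":0,"rz":0,"hand":0}]}}

```text
time: 12.12
tool_pos: [0.6193, 0.125, 0.0036]
tool_rot: [3.141, 0.0, 0.076]
wrist_force: [-0.9, -6.8, -0.1]
opening: 0.365
```

Contact. The force is rising, so I'll use half-millimetre rows.

Request:
{"fn": "step_arm", "kwargs": {"deltas": [{"dx":0,"dy":0,"dz":0,"rx":0,"ry":0,"rz":0,"hand":0}]}}

```text
time: 12.2
tool_pos: [0.6193, 0.1251, 0.0036]
tool_rot: [3.141, 0.0, 0.076]
wrist_force: [0.6, -4.7, -0.2]
opening: 0.362
```

Request:
{"fn": "step_arm", "kwargs": {"deltas": [{"dx":0,"dy":-0.5,"dz":0,"rx":0,"ry":0,"rz":0,"hand":0}]}}

```text
time: 12.28
tool_pos: [0.6193, 0.1252, 0.0036]
tool_rot: [3.14, 0.0, 0.075]
wrist_force: [0.3, -7.7, -0.5]
opening: 0.361
```

Request:
{"fn": "step_arm", "kwargs": {"deltas": [{"dx":0,"dy":0,"dz":0,"rx":0,"ry":0,"rz":0,"hand":0}]}}

```text
time: 12.37
tool_pos: [0.6193, 0.1252, 0.0036]
tool_rot: [3.14, 0.0, 0.075]
wrist_force: [0.1, -6.8, -0.4]
opening: 0.363
```

Request:
{"fn": "step_arm", "kwargs": {"deltas": [{"dx":0,"dy":-0.5,"dz":0,"rx":0,"ry":0,"rz":0,"hand":0},{"dx":0,"dy":0,"dz":0,"rx":0,"ry":0,"rz":0,"hand":0}]}}

```text
time: 12.53
tool_pos: [0.6193, 0.1253, 0.0037]
tool_rot: [3.14, 0.0, 0.075]
wrist_force: [0.4, -7.2, -0.4]
opening: 0.363
```

Request:
{"fn": "step_arm", "kwargs": {"deltas": [{"dx":0,"dy":-0.5,"dz":0,"rx":0,"ry":0,"rz":0,"hand":0},{"dx":0,"dy":0,"dz":0,"rx":0,"ry":0,"rz":0,"hand":0}]}}

```text
time: 12.7
tool_pos: [0.6193, 0.1254, 0.0037]
tool_rot: [3.14, 0.0, 0.075]
wrist_force: [0.2, -9.0, 0.3]
opening: 0.362
```

Request:
{"fn": "step_arm", "kwargs": {"deltas": [{"dx":0,"dy":-0.5,"dz":0,"rx":0,"ry":0,"rz":0,"hand":0},{"dx":0,"dy":-0.5,"dz":0,"rx":0,"ry":0,"rz":0,"hand":0},{"dx":0,"dy":0,"dz":0,"rx":0,"ry":0,"rz":0,"hand":0}]}}

```text
time: 12.95
tool_pos: [0.6193, 0.1257, 0.0037]
tool_rot: [3.139, 0.0, 0.075]
wrist_force: [0.2, -13.1, 0.1]
opening: 0.367
```

Request:
{"fn": "step_arm", "kwargs": {"deltas": [{"dx":0,"dy":-0.5,"dz":0,"rx":0,"ry":0,"rz":0,"hand":0},{"dx":0,"dy":0,"dz":0,"rx":0,"ry":0,"rz":0,"hand":0}]}}

```text
time: 13.12
tool_pos: [0.6193, 0.1258, 0.0036]
tool_rot: [3.138, 0.0, 0.075]
wrist_force: [0.5, -13.7, 0.4]
opening: 0.365
```

Request:
{"fn": "step_arm", "kwargs": {"deltas": [{"dx":0,"dy":-0.5,"dz":0,"rx":0,"ry":0,"rz":0,"hand":0},{"dx":0,"dy":0,"dz":0,"rx":0,"ry":0,"rz":0,"hand":0}]}}

```text
time: 13.28
tool_pos: [0.6192, 0.1259, 0.0037]
tool_rot: [3.138, 0.0, 0.075]
wrist_force: [-0.2, -15.0, -0.2]
opening: 0.36
```

Request:
{"fn": "step_arm", "kwargs": {"deltas": [{"dx":0,"dy":0,"dz":0,"rx":0,"ry":0,"rz":0,"hand":0},{"dx":0,"dy":0,"dz":0,"rx":0,"ry":0,"rz":0,"hand":0}]}}

```text
time: 13.45
tool_pos: [0.6192, 0.1259, 0.0036]
tool_rot: [3.138, 0.0, 0.075]
wrist_force: [-0.2, -16.2, -0.1]
opening: 0.367
```

The push is steady at about 15.5 N. I'll ease the arm's load, then open.

Request:
{"fn": "step_arm", "kwargs": {"deltas": [{"dx":0,"dy":0.5,"dz":0,"rx":0,"ry":0,"rz":0,"hand":0},{"dx":0,"dy":0.5,"dz":0,"rx":0,"ry":0,"rz":0,"hand":0},{"dx":0,"dy":0.5,"dz":0,"rx":0,"ry":0,"rz":0,"hand":0},{"dx":0,"dy":0.5,"dz":0,"rx":0,"ry":0,"rz":0,"hand":0},{"dx":0,"dy":0,"dz":0,"rx":0,"ry":0,"rz":0,"hand":0}]}}

```text
time: 13.87
tool_pos: [0.6192, 0.1259, 0.0036]
tool_rot: [3.14, 0.0, 0.075]
wrist_force: [-0.1, -6.5, 0.0]
opening: 0.367
```

Request:
{"fn": "step_arm", "kwargs": {"deltas": [{"dx":0,"dy":0,"dz":0,"rx":0,"ry":0,"rz":0,"hand":70},{"dx":0,"dy":0,"dz":0,"rx":0,"ry":0,"rz":0,"hand":70},{"dx":0,"dy":0,"dz":0,"rx":0,"ry":0,"rz":0,"hand":70},{"dx":0,"dy":0,"dz":0,"rx":0,"ry":0,"rz":0,"hand":70},{"dx":0,"dy":0,"dz":0,"rx":0,"ry":0,"rz":0,"hand":70}]}}

```text
time: 14.28
tool_pos: [0.6191, 0.1274, 0.0037]
tool_rot: [-3.141, -0.0, 0.076]
wrist_force: [-0.4, 0.3, -0.4]
opening: 0.67
```

Request:
{"fn": "step_arm", "kwargs": {"deltas": [{"dx":0,"dy":0,"dz":0,"rx":0,"ry":0,"rz":0,"hand":70},{"dx":0,"dy":0,"dz":0,"rx":0,"ry":0,"rz":0,"hand":70},{"dx":0,"dy":0,"dz":0,"rx":0,"ry":0,"rz":0,"hand":70}]}}

```text
time: 14.53
tool_pos: [0.6191, 0.1271, 0.0036]
tool_rot: [-3.142, 0.0, 0.076]
wrist_force: [0.1, -0.4, -0.1]
opening: 0.697
```

```bash
python3 look.py w6
```

```text
14.5333 [0.61910695 0.12714094 0.00364521] [-1.79996413e+02  5.93722061e-04  4.33374678e+00] [-0.002  0.     0.002 -0.001  0.     0.   ]
0.6 [327.68 276.48] 9703 [0.61687818 0.14479009 0.01909151]
((617.6329956054688, 138.18634033203125), (43.3481330871582, 70.54468536376953), 4.337935447692871) [[593.4 171.7]
 [598.7 101.4]
 [641.9 104.7]
 [636.6 175. ]]
heel 3249 [0.61820992 0.1307479  0.032869  ] ((618.2583618164062, 130.12193298339844), (34.67991256713867, 18.891294479370117), 4.002124309539795)
table -0.0011584979030930418
```

View pics/w6.png

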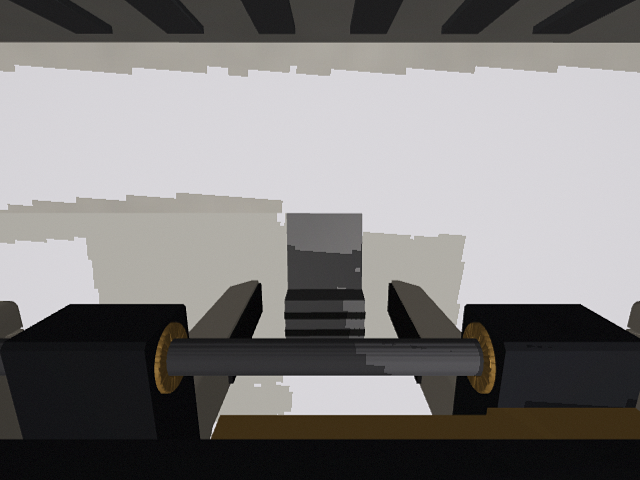

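The fingers are clear on both sides, and the wedge enters squarely under the edge at row 213, columns 286-362. I'll lift straight up and back away.

Request:
{"fn": "step_arm", "kwargs": {"deltas": [{"dx":0,"dy":0,"dz":-8,"rx":0,"ry":0,"rz":0,"hand":70},{"dx":0,"dy":0,"dz":-15,"rx":0,"ry":0,"rz":0,"hand":70},{"dx":0,"dy":0,"dz":-25,"rx":0,"ry":0,"rz":0,"hand":70},{"dx":0,"dy":0,"dz":-30,"rx":0,"ry":0,"rz":0,"hand":70},{"dx":0,"dy":0,"dz":-30,"rx":0,"ry":0,"rz":0,"hand":70}]}}

```text
time: 15.05
tool_pos: [0.6185, 0.127, 0.1127]
tool_rot: [3.142, 0.001, 0.076]
wrist_force: [0.9, -0.4, 0.2]
opening: 0.696
```

Request:
{"fn": "step_arm", "kwargs": {"deltas": [{"dx":0,"dy":20,"dz":-20,"rx":0,"ry":0,"rz":0,"hand":70},{"dx":0,"dy":25,"dz":-20,"rx":0,"ry":0,"rz":0,"hand":70},{"dx":0,"dy":25,"dz":-10,"rx":0,"ry":0,"rz":0,"hand":70},{"dx":0,"dy":15,"dz":0,"rx":0,"ry":0,"rz":0,"hand":70},{"dx":0,"dy":0,"dz":0,"rx":0,"ry":0,"rz":0,"hand":70}]}}

```text
time: 15.47
tool_pos: [0.6264, 0.0393, 0.1628]
tool_rot: [3.14, -0.002, 0.073]
wrist_force: [0.4, 0.4, -0.1]
opening: 0.697
```

Request:
{"fn": "step_arm", "kwargs": {"deltas": [{"dx":0,"dy":0,"dz":0,"rx":0,"ry":0,"rz":0,"hand":70},{"dx":0,"dy":0,"dz":0,"rx":0,"ry":0,"rz":0,"hand":70},{"dx":0,"dy":0,"dz":0,"rx":0,"ry":0,"rz":0,"hand":70},{"dx":0,"dy":0,"dz":0,"rx":0,"ry":0,"rz":0,"hand":70}]}}

```text
time: 15.8
tool_pos: [0.6249, 0.0434, 0.1606]
tool_rot: [-3.141, 0.002, 0.077]
wrist_force: [-0.8, 0.2, 0.0]
opening: 0.699
```

```bash
python3 look.py w7
python3 - <<'E'
from h import *
p,d=snapshot("scene"); save("s3.png",p)
P=pts("scene",d); a=np.load("scene0.npz")
for o in ["amber_bottle","pump_bottle","tape_roll","rubber_buffer","steel_bowl","blue_cup","pill_box"]:
    rr=regions_of("scene",o)
    if rr: print(o,rr[0]["score"],np.array(rr[0]["centre"])*[640,480],np.median(P[rr[0]["pixels"]],0).round(3))
E
```

```text
15.8 [0.62493683 0.04339915 0.16060974] [-1.79977185e+02  9.16440857e-02  4.40076611e+00] [-0.001 -0.002 -0.006 -0.002  0.001 -0.001]
table -0.0010799153765955194
amber_bottle 0.76 [372.288 318.   ] [0.769 0.024 0.078]
pump_bottle 0.62 [299.776 325.104] [ 0.775 -0.127  0.125]
rubber_buffer 0.68 [283.2   189.984] [ 0.4   -0.091  0.029]
steel_bowl 0.73 [189.888 178.896] [ 0.314 -0.31   0.023]
blue_cup 0.94 [208.832 320.976] [ 0.697 -0.314  0.037]
pill_box 0.73 [133.824 288.816] [ 0.587 -0.455  0.022]
```

View pics/w7.png

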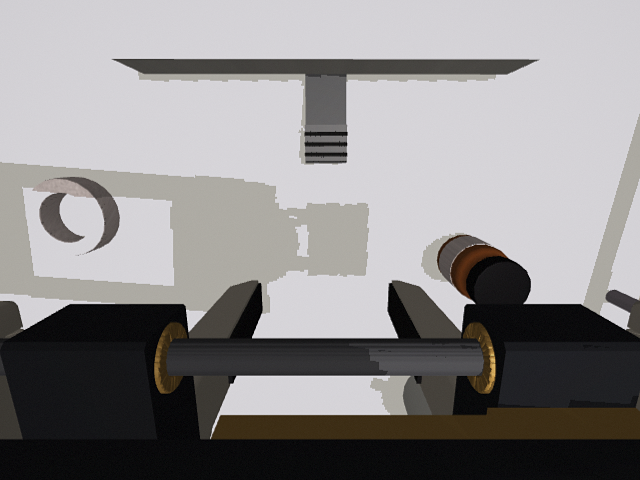

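View pics/s3.png

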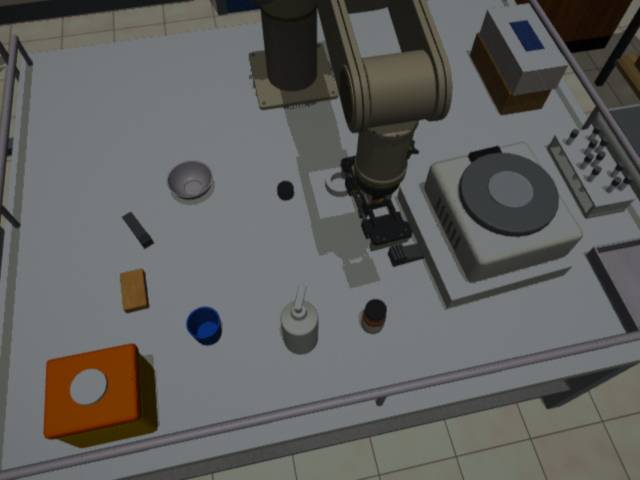

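In the wrist picture the wedge (columns 305-347) sits square at the middle of the edge (columns 112-538, middle 325). The bystanders are where they were. I'll check that the wedge is flat and hasn't moved back, then hand in.

Run:
```python
from h import *
for n in ["w6","w7"]:
    z=np.load(n+".npz"); P=pts("wrist",z["d"],dict(tool_pos=z["tp"],tool_rot=z["tr"]))*1000
    p=z["p"].astype(int)
    m=(z["d"]>0)&(P[...,2]>29)&(P[...,2]<38)&(abs(P[...,0]-618)<25)&(P[...,1]>95)&(P[...,1]<160)
    q=P[m]; print(n,len(q),"front heel y",np.percentile(q[:,1],[1,99]),"x",np.percentile(q[:,0],[1,50,99]),"z",np.median(q[:,2]))
print(close_job())
```

```text
w6 3335 front heel y [120.75616786 140.07132759] x [601.46790259 618.27752873 634.91666478] z 32.88408877331321
w7 1595 front heel y [109.62956234 139.13161973] x [601.93444458 618.82376906 635.83012647] z 33.037544879325395
the job is handed in; nothing more can be done
None
```

The large dark grey wedge is jammed under the middle of the centrifuge's right-hand edge. It lies flat and square to the edge, and the job is handed in at about 16 s.

- **Push:** I slid it in thin end first along the centrifuge's +y. Contact came about 80 mm in. I then fed it in by half-millimetre steps to a steady 15–16 N (highest reading 16.2 N), eased the arm's load, released and backed off.
- **After release:** The wedge is centred within about 1 mm along the edge. Its heel was 139–140 mm out in y both right after release and after the retreat, so it did not slip back beyond the roughly 1 mm measuring noise. The heel top read 33 mm, against 34 mm nominal and a table reading of -1 mm, so it lies flat. The wrist force was about zero with the gripper clear.
- **Bystanders:** Six of the seven were detected, five of them at their starting positions within about 1 mm. The pill box had no earlier measurement, but it looks unmoved in the picture. The tape roll was not detected because the arm partly hid it, but it appears in its place in the pictures.
- **Didn't agree or failed:** The first move calls were refused because the rows lacked some keys. The network did not find the wedge in the last wrist picture, so I measured it there from the depth instead.

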